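# Set a square flush on a carving blank

### The arm

A 6-joint arm with a two-finger parallel gripper is mounted at the origin on the work surface. World frame = base frame: x ahead of the robot, y to its left, z up, the work surface at z = 0. Lengths are in m, angles in rad, forces in N, time in s.
With the tool pointing down it reaches from about 0.325 to 0.9 m from the base axis. Payload 6.1 kg.
Tool frame: the origin (TCP) lies on the centre line of the jaws, within the pads' length; the fingertips stand 25 mm ahead of it and the grasp point (between the pads) lies 6 mm ahead of it; z points along the fingers, y is the line along which they close (so a half turn about z gives the same grasp; the last joint's range is limited). The gripper opens to 87 mm and grips with 3 to 60 N. Pads are 19 mm wide; open, the fingers measure 117 mm over their backs; the gripper's body (75 mm by 190 mm) begins 51 mm behind the grasp point.
Start: joints at [-1.264, 0.22, 1.526, -0, 1.395, -0.126], TCP at [0.262, -0.567, 0.248] pointing down, gripper open.
Joint ranges: [-2.98, 2.98], [-0.91, 2.08], [0.09, 2.57], [-1.24, 4.39], [0.2, 2.65], [-2.68, 2.68]. Speed limits (rad/s): [2.57, 2.57, 3.01, 3.14, 3.14, 3.14].

### API

Orientations are given as a unit quaternion [w, x, y, z].
In Python, from station import bot gives the robot as it stands.
- The arm moves only by the tool jog_arm, never from a script. Its argument "series" is a list that holds one entry, the list of rows, each a list of 6 numbers: the shift along the tool's x, y, z in units of 0.08 m (1.0 is 0.08 m), then the turn, a rotation vector about the tool's x, y, z in units of 90 degrees (1.0 is 90 degrees). In form: [[[tx, ty, tz, ax, ay, az], ...]]. A call has 1 to 12 rows; each row is the pose to reach, as a shift and turn from the pose commanded when the call began, along the tool's axes at that moment; what a row does not reach only later rows make up. A row lasts 1/12 s, in which the tool goes at most 41.7 mm and 7.16 degrees, less where a joint would pass 70% of its speed; a pose out of reach is approached as far as the arm can. A call with a number of a shift or a turn outside -1 to 1 is refused whole. A call with a gripper value outside its range is refused whole. "gripper" is the opening, from -1 (shut) to 1 (fully open), set as the call begins (left out, the last holds). The fingers move at their own pace and stop on an object; "force" is the grip in N (left out, the last holds). Time passes only in rows, so rows that repeat a pose let the fingers close. It gives the time, the measured TCP pose, the force, the opening and the grip force at its end, in the units of the state.
- bot.get_state(): the state, without advancing time (a new reading comes with each control period).
- bot.snapshot(name): name is "scene" or "top" or "wrist"; returns (picture, depth): 400x640x3 uint8, red, green, blue; 400x640 float32, m along the optical axis (not along the pixel's ray), 0 where there is no reading.
- bot.camera_info(name): a dict with "fx", "fy", "cx", "cy" (pixels), "position" and "orientation" of the camera in the world; the wrist camera has in their place "T_tool_cam" (4x4, takes a point from camera to tool coordinates, whose origin is the TCP and whose axes are the flange's). Camera axes: x right, y down, z forward; pixel columns grow to the right and rows downward; lengths in m; the calibration is good to about 2 mm. A picture is of the moment at which its call begins: read the wrist's pose just before it. camera_info takes no time and is no camera call.
- bot.close_job(): hands the job in; it is judged then, once.
Trained networks look in the newest picture that a camera, given by its name, has taken for a name from the list of things; names that differ only in an ending like _2 or _b are one class to them, and where a whole thing is asked for, a point or a joint stands for the part that bears it (a point fixed in the world has none). Each returns a list of dicts, best first, with "score" (0 to 1); they miss things now and then, are a little off and sometimes report something else, mostly with a low value. They report only what shows in the picture. A call takes as long as a camera call. They do not tell look-alikes from the thing itself.
- bot.regions_of(camera, thing): "pixels" (400x640 bool, what is visible of it).
- bot.place_of(camera, thing): "location" ([x, y, z] in m, in the coordinates of the camera as it stood for that picture, good to about 4 mm: a listed point, or the origin of a listed thing).
The state is a dict: "time": time; "joint_pos": joint angles; "qvel": joint speeds; "tau": joint torques, N m; "position": TCP position; "tool_rot": TCP orientation; "contact_force": force on the tool from outside, world axes, zero at the start; "wrist_torque": the same for the moment, N m; "gripper_width": opening from 0.0 (shut) to 1.0 (fully open); "grasp_force": force on a finger pad.
Only numpy, scipy, OpenCV 4.12 (cv2) and the standard library are available. Lean on these libraries where they do the work, as an engineer would, in place of code of your own. Each camera call takes 0.05 s, during which the arm holds its last target. There are 200 camera calls.

### The job

Draw the square out from under the tool rack by its wooden stock and put it down on the bare bench, then take it again by the small wooden grip on its blade and carry it to the clamped carving blank. Lay it there with the blade flat on the top and the stock gently pushed flush, along its whole length, against the blank's long face on the robot's side, the blade's outer edge (the one at the corner end of the stock) on the pencil line. Leave the whetstone, mallet and oil jar where they are.

Things in the scene. Friction and masses are not known exactly. Their poses are not given: they have to be found in the camera images.
- square: loose L-shaped square, 0.10-0.19 kg, balance point over the blade. Origin: blade centre line, stock's inner face, blade's underside. x along the blade, y along the stock, z up. In mm: aluminium blade x 0..150, y -20..20, z 0..4; dark wooden stock x -24..0, y -20..100, z -12..4 (12 below the blade). Starts level, stock on the bench, blade under the rack's shelf
- stock_corner (a point): point on the stock's inner face at the corner end (square x 0, y -20, z -6 mm); axes as the square
- stock_end (a point): point on the stock's inner face at the free end (square x 0, y +100, z -6 mm); axes as the square
- blade_tip (a point): middle of the blade's far end, on its underside (square x 150, y 0, z 0 mm); axes as the square. On the bare bench the square rests on its stock and this tip, tilted about 4.5 degrees
- blade_edge (a point): middle of the blade's outer edge, the one in line with the corner end of the stock, on its underside (square x 75, y -20, z 0 mm); axes as the square
- grip (a point): centre of the wooden grip on top of the blade (square x 40..110, y -10..10, z 4..16 mm; this point 75, 0, 10); axes as the square
- blank: pale wooden carving blank, fixed to the bench: 150 mm along its x, 220 along its y, 60 high. Origin under its centre. The long face on the robot's side lies at blank x = -75 mm. Two steel bench dogs, 45 mm high, stand behind its far face.
- line: dark pencil line, 2 mm wide and 148 long, across the blank's top; origin at its middle on the blank's top, x along the line (parallel to the blank's x). The square must lie to its +y side.
- rack: low dark wooden tool rack, fixed. Origin on the bench under the middle of its front edge; x points into it, away from the robot. 150 mm deep (x), 200 wide (y). Floor board 12 mm thick, shelf from 40 to 48 mm height, 10 mm cheeks at the sides, open in front; gouges on the shelf's rear third, top at 70 mm. The stock starts about 38 mm in front of it, the blade level on its floor board
- stone: bystander: whetstone on a wooden base, 170 x 58 x 28 mm, origin under its centre, x along its length
- mallet: bystander: round wooden carver's mallet standing on its head, 88 mm across, 200 mm high, origin under its centre
- oil: bystander: amber oil jar with a black lid, 60 mm across, 90 mm high, origin under its centre
Mind the look-alikes: they are no part of the job. What is shaped like the square but blue, purple or turquoise is not meant.

How it is judged:
By the outcome, as a careful person would: the job done as asked, in the order asked, and still so for the second after the job is handed in, with the robot touching nothing.
It also fails if it takes over 64 s, if anything falls off the work surface, if the arm or the gripper's body presses on something with over 40 N, if the wrist force passes 120 N, or if a joint passes its speed limit or range.

## Working session

There is one attempt and no reset: what is moved stays moved. The work goes in short steps, Python scripts to look and compute and a tool call to move; the robot and the scene stay as the last step left them, time stands still between calls to the robot, and variables do not carry over. Pictures are saved under pics/ and viewed, at most 10 in all, crops included, and the job is handed in when it is done.

Besides the shell and the picture viewer there is one more tool, called after ">>>" as name([rows], argument=value, ...), one row to a line, values as JSON. jog_arm: Moves the arm, as the interface text tells. Its arguments: {"type":"object","properties":{"series":{"type":"array"},"gripper":{"type":"number"},"force":{"type":"number"}},"required":["series"]}

```bash
ls; mkdir -p pics; cat > h.py <<'E'
import numpy as np, cv2
from scipy.spatial.transform import Rotation as R
from station import bot
def rot(q): return R.from_quat(np.r_[q[1:],q[0]])
def campose(n):
    c=bot.camera_info(n)
    if n=="wrist":
        s=bot.get_state(); T=np.eye(4); T[:3,:3]=rot(s["tool_rot"]).as_matrix(); T[:3,3]=s["position"]
        return c,T@np.array(c["T_tool_cam"])
    T=np.eye(4); o=np.array(c["orientation"])
    T[:3,:3]=o if o.shape==(3,3) else rot(o).as_matrix(); T[:3,3]=c["position"]
    return c,T
def snap(n,f=None):
    c,T=campose(n); p,d=bot.snapshot(n)
    if f: cv2.imwrite("pics/"+f,cv2.cvtColor(p,cv2.COLOR_RGB2BGR))
    return p,d,c,T
def cloud(d,c,T):
    v,u=np.mgrid[:400,:640]
    P=np.stack([(u-c["cx"])/c["fx"]*d,(v-c["cy"])/c["fy"]*d,d],-1)
    return P@T[:3,:3].T+T[:3,3]
def places(n,T,names):
    for k in names:
        for r in bot.place_of(n,k)[:3]:
            print(n,k,round(r["score"],2),np.round(T[:3,:3]@np.array(r["location"])+T[:3,3],4))
E
python3 - <<'E'
from h import *
for n in ("top","scene"):
    p,d,c,T=snap(n,n+"1.png"); print(n,c)
    places(n,T,["square","stock_corner","stock_end","blank","line","rack","stone","mallet","oil","grip","blade_tip"])
print(bot.get_state())
E
```

```text
pics
top {'fx': 476.2356890455024, 'fy': 476.2356890455024, 'cx': 314.86030499942626, 'cy': 191.6499178163418, 'position': array([0.35265298, 0.07006181, 1.60518914]), 'orientation': array([ 0.03696982, -0.69596021,  0.71674556, -0.0234183 ])}
top square 0.87 [0.7264 0.5165 0.0131]
top square 0.82 [ 0.3094 -0.079   0.013 ]
top square 0.78 [0.5402 0.18   0.0132]
top stock_corner 0.93 [ 0.3219 -0.0968  0.0055]
top stock_corner 0.89 [0.7311 0.5357 0.0086]
top stock_corner 0.88 [0.5331 0.1639 0.0064]
top stock_end 0.81 [0.1313 0.3376 0.0027]
top stock_end 0.72 [0.2647 0.014  0.0062]
top stock_end 0.72 [0.709  0.4177 0.0089]
top blank 0.57 [ 0.596  -0.228   0.0017]
top rack 0.71 [0.5843 0.2074 0.002 ]
top stone 0.85 [ 0.58   -0.0031  0.0032]
top mallet 0.92 [0.7718 0.006  0.0021]
top oil 0.78 [0.4747 0.424  0.0034]
top grip 0.97 [0.26   0.3417 0.0125]
top grip 0.71 [0.6086 0.1684 0.0272]
top grip 0.65 [0.564  0.2788 0.0065]
top blade_tip 0.95 [ 0.4397 -0.0022  0.0031]
top blade_tip 0.85 [ 0.2999  0.4042 -0.001 ]
top blade_tip 0.79 [0.5805 0.5468 0.004 ]
scene {'fx': 444.36423479448194, 'f
[... 1098 characters left out ...]
': 1.2, 'joint_pos': array([-1.26411939e+00,  2.20393768e-01,  1.52648835e+00, -5.55891935e-05,
        1.39471774e+00, -1.26118383e-01]), 'qvel': array([ 0.00053493, -0.00089195,  0.00077629, -0.00064526, -0.00204539,
       -0.00133375]), 'tau': array([-1.43877919e-04, -4.94564366e+01, -3.87711132e+01,  6.98164897e-02,
        4.68911428e-02, -8.50637491e-06]), 'position': array([ 0.26209862, -0.56737791,  0.24754768]), 'tool_rot': array([-1.12093684e-06,  9.76676207e-01,  2.14717458e-01, -2.75781936e-05]), 'contact_force': array([ 0.0090483 ,  0.9528611 , -0.41262104]), 'wrist_torque': array([-0.00130388, -0.00351982,  0.07041453]), 'grasp_force': 0.0, 'gripper_width': 0.9951222035236501}
```

View pics/top1.png

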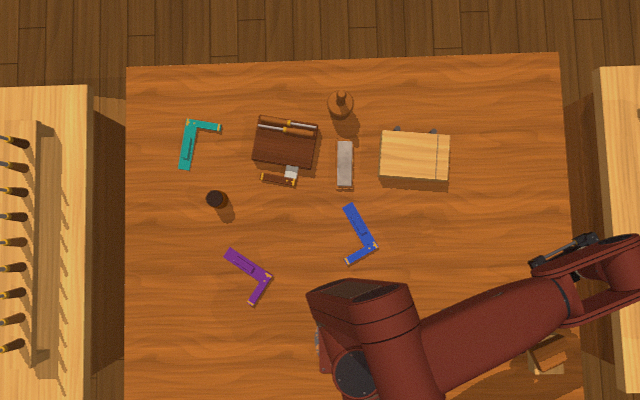

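View pics/scene1.png

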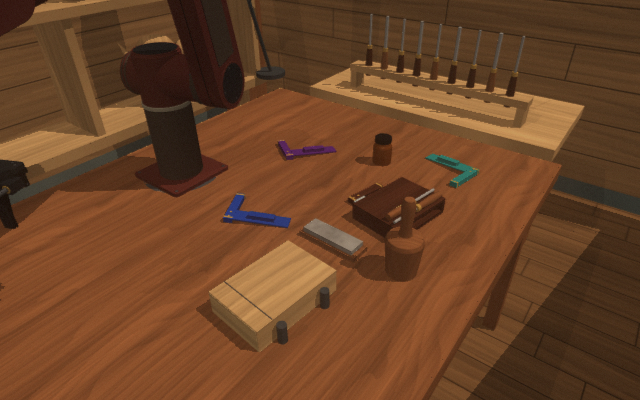

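The true square is the dark wooden one in front of the rack: stock at top-image pixels (262,178)–(297,183), blade under the shelf around (290,172). The blank is at (415,155), with its pencil line at column ~437. The blue, purple and turquoise squares are look-alikes.

```bash
cat >> h.py <<'E'
def goal(pos,xang,tilt=0):
    """tool z down, tool x at world angle xang (deg). prints shift/turn in call units from measured pose"""
    s=bot.get_state(); A=rot(s["tool_rot"]); a=np.deg2rad(xang)
    x=np.array([np.cos(a),np.sin(a),0]); z=np.array([0,0,-1.]); B=R.from_matrix(np.c_[x,np.cross(z,x),z])
    print("t",round(s["time"],2),"shift",np.round(A.inv().apply(np.array(pos)-s["position"])/.08,3),"turn",np.round((A.inv()*B).as_rotvec()/(np.pi/2),3))
E
python3 - <<'E'
from h import *
print(bot.camera_info("wrist"))
p,d,c,T=snap("top"); X=cloud(d,c,T)
for k in ["blank","rack","stock_end","line"]:
    for r in bot.regions_of("top",k)[:4]:
        m=r["pixels"]; P=X[m]; 
        if len(P)<10: continue
        h=np.percentile(P[:,2],90)if k=="blank" else .044
        Q=P[abs(P[:,2]-h)<.008] if k in("blank","rack") else P
        if len(Q)<8: continue
        print(k,round(r["score"],2),m.sum(),np.round(P.mean(0),3),np.round(np.percentile(P[:,2],[5,50,95]),3),cv2.minAreaRect((Q[:,:2]*1000).astype(np.float32)))
goal([.53,-.27,.30],90)
E
```

```text
{'fx': 287.9270295275787, 'fy': 287.9270295275787, 'cx': 320.8235909314041, 'cy': 202.14072201333735, 'T_tool_cam': array([[-6.27274249e-04, -9.64728027e-01, -2.63247868e-01,
         7.20841994e-02],
       [ 9.99999763e-01, -5.30393532e-04, -4.39086538e-04,
        -6.59294034e-04],
       [ 2.83974122e-04, -2.63248081e-01,  9.64728131e-01,
        -1.36916090e-01],
       [ 0.00000000e+00,  0.00000000e+00,  0.00000000e+00,
         1.00000000e+00]])}
blank 0.98 3414 [ 0.595 -0.226  0.065] [0.04  0.061 0.067] ((596.8720703125, -228.93814086914062), (221.89747619628906, 151.0812530517578), 83.5594253540039)
blank 0.59 339 [0.47  0.415 0.079] [0.019 0.088 0.096] ((472.2415771484375, 422.02093505859375), (51.29873275756836, 49.13473129272461), 0.6885183453559875)
rack 0.9 2727 [0.653 0.194 0.06 ] [0.043 0.05  0.069] ((658.1727294921875, 195.37356567382812), (199.29180908203125, 150.7482147216797), 78.7590560913086)
stock_end 0.78 680 [0.675 0.513 0.02 ] [0.004 0.015 0.026] ((562.0869750976562, 293.18414306640625), (583.1470947265625, 185.8068389892578), 64.4858627319336)
stock_end 0.76 803 [ 0.35  -0.043  0.023] [0.003 0.016 0.026] ((345.3443603515625, -9.245193481445312), (177.25442504882812, 130.68682861328125), 29.604509353637695)
stock_end 0.65 391 [0.544 0.207 0.021] [0.01  0.017 0.024] ((489.40069580078125, 143.7730712890625), (291.7101745605469, 106.9500961303711), 48.46056365966797)
t 1.45 shift [ 4.598 -1.97  -0.656] turn [ 0.    -0.    -0.724]
```

>>> jog_arm([
  [[1,-0.4,-0.6,0,0,-0.6],[1,-0.4,-0.6,0,0,-0.6],[1,-0.4,-0.6,0,0,-0.6],[1,-0.4,-0.6,0,0,-0.6],[1,-0.4,-0.6,0,0,-0.6],[1,-0.4,-0.6,0,0,-0.6],[1,-0.4,-0.6,0,0,-0.6],[1,-0.4,-0.6,0,0,-0.6],[1,-0.4,-0.6,0,0,-0.6]],
])

```text
time: 2.2
position: [0.3214, -0.5047, 0.2956]
tool_rot: [0.0, 0.772, 0.636, -0.0]
contact_force: [0.1, -0.6, -0.2]
gripper_width: 1.001
grasp_force: 0.0
```

```bash
python3 -c "
from h import *
goal([.56,-.28,.30],78.8)"
```

```text
t 2.2 shift [ 3.329  2.389 -0.055] turn [0.    0.    0.002]
```

>>> jog_arm([
  [[1,0.8,0,0,0,0],[1,0.8,0,0,0,0],[1,0.8,0,0,0,0]],
])

```text
time: 2.45
position: [0.402, -0.4363, 0.2956]
tool_rot: [0.0, 0.773, 0.634, 0.001]
contact_force: [0.2, 0.2, -0.3]
gripper_width: 1.0
grasp_force: 0.0
```

>>> jog_arm([
  [[1,0.8,0,0,0,0],[1,0.8,0,0,0,0],[1,0.8,0,0,0,0]],
])

```text
time: 2.7
position: [0.4809, -0.3695, 0.2957]
tool_rot: [0.0, 0.773, 0.635, 0.001]
contact_force: [-0.6, -1.2, 0.1]
gripper_width: 0.999
grasp_force: 0.0
```

>>> jog_arm([
  [[1,0.8,0,0,0,0],[1,0.8,0,0,0,0],[1,0.8,0,0,0,0],[1,0.8,0,0,0,0],[1,0.8,0,0,0,0]],
])

```text
time: 3.12
position: [0.5569, -0.3057, 0.2952]
tool_rot: [-0.0, 0.773, 0.635, -0.0]
contact_force: [0.1, 0.3, 0.1]
gripper_width: 1.0
grasp_force: 0.0
```

```bash
python3 - <<'E'
from h import *
goal([.5,.2,.2],78.8)
p,d,c,T=snap("wrist","w1.png"); X=cloud(d,c,T); np.savez("w1",p=p,X=X)
places("wrist",T,["blank","line"])
for k in ["blank","line"]:
    for r in bot.regions_of("wrist",k)[:2]:
        m=r["pixels"]; P=X[m&(d>0)]
        if len(P)<10: continue
        print(k,round(r["score"],2),m.sum(),np.round(P.mean(0),3),np.round(np.percentile(P[:,2],[5,50,95]),3))
        Q=P[abs(P[:,2]-.06)<.008]
        if len(Q)>10: print(cv2.minAreaRect((Q[:,:2]*1000).astype(np.float32)))
E
```

```text
t 3.12 shift [ 6.065 -1.921  1.19 ] turn [-0.  0.  0.]
wrist blank 0.59 [ 0.5966 -0.2287 -0.0029]
wrist line 0.6 [ 0.5885 -0.2995  0.0614]
blank 0.65 23444 [ 0.599 -0.22   0.059] [0.058 0.06  0.061]
((596.0245971679688, -228.55880737304688), (222.1663360595703, 150.24468994140625), 83.77064514160156)
line 0.51 31 [ 0.636 -0.305  0.06 ] [0.059 0.06  0.062]
((636.2040405273438, -304.8661193847656), (1.8205512762069702, 36.53845977783203), 83.4428939819336)
```

View pics/w1.png

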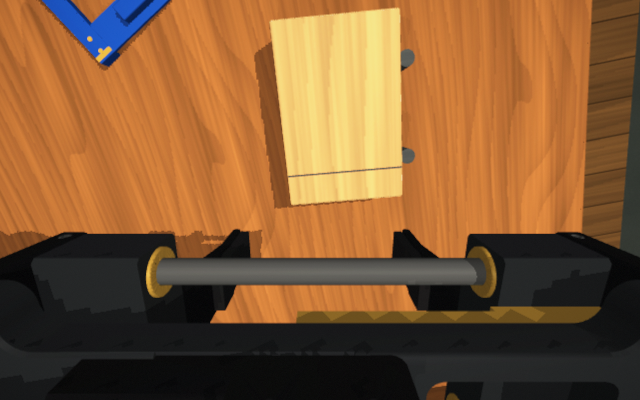

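The line runs from (289,177) to (401,167) across the blank, and the blank fits at 222×150 mm and 60 mm high. Next I measure the line precisely and move to the rack.

```bash
python3 - <<'E'
from h import *
f=np.load("w1.npz"); p=f["p"].astype(int).sum(2); X=f["X"]
L=[];E=[]
for u in range(294,398,2):
    r=np.arange(160,186); k=r[np.argmin(p[r,u])]; w=np.arange(k-2,k+3); ww=np.maximum(0,np.median(p[r,u])-p[w,u]); L.append((ww[:,None]*X[w,u]).sum(0)/ww.sum())
L=np.array(L); a=np.polyfit(L[:,0],L[:,1],1); print("line yaw",np.degrees(np.arctan(a[0])),"resid",np.std(L[:,1]-np.polyval(a,L[:,0])),L[:,2].mean(), "y at .596:",np.polyval(a,.596))
# near face: top edge points, first column with z>.05
for v in range(40,196,4):
    z=X[v,200:400,2]; i=200+np.argmax(z>.05); E.append(X[v,i])
E=np.array(E); b=np.polyfit(E[:,1],E[:,0],1); print("face slope deg",np.degrees(np.arctan(b[0])),"x at y=-.2287",np.polyval(b,-.2287),np.std(E[:,0]-np.polyval(b,E[:,1])))
yaw=np.radians(-6.35); ex=np.array([np.cos(yaw),np.sin(yaw)]); ey=np.array([-ex[1],ex[0]])
lm=np.array([.596,np.polyval(a,.596)]); print("line in blank y",(lm-[.596,-.2286])@ey)
E
```

```text
line yaw -5.799900282460208 resid 0.003454046708724205 0.06317826869016784 y at .596: -0.29946148135900924
face slope deg 0.9589074391511191 x at y=-.2287 0.5350553330433696 0.02141265530084846
line in blank y -0.07042673311418558
```

>>> jog_arm([
  [[1,-0.3,0.2,0,0,0],[1,-0.3,0.2,0,0,0],[1,-0.3,0.2,0,0,0]],
])

```text
time: 3.62
position: [0.5464, -0.2185, 0.2774]
tool_rot: [-0.003, 0.772, 0.635, 0.0]
contact_force: [0.1, -0.5, -0.3]
gripper_width: 1.003
grasp_force: 0.0
```

>>> jog_arm([
  [[1,-0.3,0.2,0,0,0],[1,-0.3,0.2,0,0,0],[1,-0.3,0.2,0,0,0]],
])

```text
time: 3.87
position: [0.5385, -0.1354, 0.2619]
tool_rot: [-0.002, 0.772, 0.636, 0.0]
contact_force: [-0.1, -0.5, -0.6]
gripper_width: 0.999
grasp_force: 0.0
```

>>> jog_arm([
  [[1,-0.3,0.2,0,0,0],[1,-0.3,0.2,0,0,0],[1,-0.3,0.2,0,0,0]],
])

```text
time: 4.12
position: [0.5306, -0.0526, 0.2462]
tool_rot: [-0.002, 0.772, 0.636, 0.0]
contact_force: [0.2, -0.5, -0.7]
gripper_width: 1.001
grasp_force: 0.0
```

>>> jog_arm([
  [[1,-0.3,0,0,0,0],[1,-0.3,0,0,0,0],[1,-0.3,0,0,0,0]],
])

```text
time: 4.37
position: [0.5235, 0.0305, 0.2479]
tool_rot: [-0.001, 0.772, 0.636, 0.001]
contact_force: [0.3, -1.1, -0.7]
gripper_width: 0.997
grasp_force: 0.0
```

>>> jog_arm([
  [[1,-0.3,0,0,0,0],[1,-0.3,0,0,0,0],[1,-0.3,0,0,0,0],[1,-0.3,0,0,0,0],[1,-0.3,0,0,0,0]],
])

```text
time: 4.78
position: [0.5166, 0.1081, 0.2478]
tool_rot: [0.0, 0.773, 0.635, -0.0]
contact_force: [0.8, -0.3, -0.1]
gripper_width: 1.001
grasp_force: 0.0
```

```bash
python3 - <<'E'
from h import *
p,d,c,T=snap("wrist","w2.png"); X=cloud(d,c,T); np.savez("w2",p=p,X=X)
places("wrist",T,["stock_corner","stock_end","square","rack"])
for r in bot.regions_of("wrist","square")[:3]:
    m=r["pixels"]&(X[...,2]<.025)&(X[...,2]>.008); P=X[m]
    print(r["score"],m.sum(),P.mean(0),np.percentile(P[:,2],[5,50,95]),cv2.minAreaRect((P[:,:2]*1000).astype(np.float32)))
print(bot.get_state()["position"])
E
```

```text
wrist stock_corner 0.96 [0.5366 0.1672 0.0061]
wrist stock_corner 0.96 [0.2292 0.2668 0.0078]
wrist stock_corner 0.64 [ 0.3195 -0.0921  0.0074]
wrist stock_end 0.8 [0.5578 0.2825 0.0047]
wrist square 0.93 [0.2154 0.2804 0.0133]
wrist square 0.9 [0.539  0.1836 0.0134]
wrist square 0.6 [ 0.3126 -0.0758  0.0118]
wrist rack 0.74 [0.584  0.212  0.0029]
0.97 1072 [ 0.36670612 -0.04659539  0.01722865] [0.00919763 0.01896843 0.02380542] ((362.2843322753906, -47.68123245239258), (106.7560806274414, 39.5467414855957), 28.47298812866211)
0.89 4862 [0.23184497 0.30950092 0.01610621] [0.00946256 0.01587351 0.02324195] ((223.32020568847656, 327.9636535644531), (136.80856323242188, 79.0473403930664), 55.88876724243164)
0.56 3230 [0.54432003 0.21054033 0.01590236] [0.01459324 0.015888   0.01722548] ((556.2762451171875, 220.3280487060547), (119.28852081298828, 66.03653717041016), 77.22657012939453)
[0.51652097 0.10790777 0.24753734]
```

View pics/w2.png

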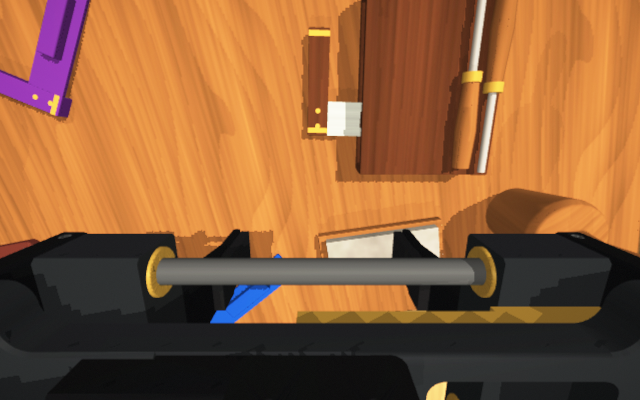

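```bash
python3 - <<'E'
from h import *
def fit(t,y):
    k=np.ones(len(t),bool)
    for _ in range(8):
        a=np.polyfit(t[k],y[k],1); r=y-np.polyval(a,t); k=abs(r)<max(.0008,2*np.std(r[k]))
    return a,k.sum(),np.std(r[k])
f=np.load("w1.npz"); p=f["p"].astype(int).sum(2); X=f["X"]
L=[]
for u in range(296,398,2):
    c0=177-(u-289)*10/112; r=np.arange(int(c0)-5,int(c0)+7); b=np.maximum(0,np.median(p[r,u])-40-p[r,u]); 
    if b.sum()>0: L.append((b[:,None]*X[r,u]).sum(0)/b.sum())
L=np.array(L); a,n,s=fit(L[:,0],L[:,1]); print("line",np.degrees(np.arctan(a[0])),n,s,"y@.596",np.polyval(a,.596))
def edge(v0,v1,u0,u1,zl,zh):
    E=[]
    for v in range(v0,v1,2):
        z=X[v,u0:u1,2]; i=u0+np.flatnonzero((z>zl)&(z<zh)); 
        if len(i): E.append(X[v,i[0]])
    E=np.array(E); b,n,s=fit(E[:,1],E[:,0]); return b,n,s
b,n,s=edge(40,196,240,340,.056,.064); print("near edge",np.degrees(np.arctan(b[0])),n,s,"x@-.2286",np.polyval(b,-.2286), "@line -.29",np.polyval(b,-.291))
X=np.load("w2.npz")["X"]
b,n,s=edge(32,134,295,330,.0135,.0185); print("stock outer edge",np.degrees(np.arctan(b[0])),n,s,"x@.22",np.polyval(b,.22))
Q=X[32:132,300:332]; Q=Q[(Q[...,2]>.0135)&(Q[...,2]<.0185)]; print("stock y",Q[:,1].min(),Q[:,1].max())
Q=X[32:90,300:345]; Q=Q[(Q[...,2]>.0135)&(Q[...,2]<.0185)]; print(len(Q),Q.mean(0),cv2.minAreaRect((Q[:,:2]*1000).astype(np.float32)))
# rack front
g,n,s=edge(20,170,335,380,.044,.052); print("rack front",np.degrees(np.arctan(g[0])),n,s,"x@.21",np.polyval(g,.21))
E
```

```text
line -6.303092108597391 50 0.0001113236410473709 y@.596 -0.30004853465864684
near edge 6.271827624246606 78 0.0004398724426360463 x@-.2286 0.5213299546198772 @line -.29 0.5144719848911306
stock outer edge 12.508670087485484 49 0.00035097476427254607 x@.22 0.52308432463689
stock y 0.1680019004555233 0.28107346974566
1180 [0.54125992 0.2495426  0.01592084] ((541.1903686523438, 249.123291015625), (61.767539978027344, 23.959138870239258), 77.3459243774414)
rack front 11.326388038512285 74 0.0002447421885142218 x@.21 0.5834077731871664
```

```bash
python3 -c "
from h import *
goal([.536,.2255,.029],77.5)"
```

```text
t 5.08 shift [ 1.489 -0.049  2.732] turn [-0.     0.     0.013]
```

>>> jog_arm([
  [[0.9,-0.04,0.9,0,0,0.013],[0.9,-0.04,0.9,0,0,0.013],[0.9,-0.04,0.9,0,0,0.013],[0.9,-0.04,0.9,0,0,0.013]],
], gripper=0.0)

```text
time: 5.42
position: [0.5247, 0.1815, 0.1713]
tool_rot: [-0.002, 0.779, 0.627, -0.003]
contact_force: [-0.4, -0.8, -0.8]
gripper_width: 0.778
grasp_force: 0.0
```

>>> jog_arm([
  [[0.59,0,0.7,0,0,0],[0.59,0,0.7,0,0,0],[0.59,0,0.7,0,0,0],[0.59,0,0.7,0,0,0],[0.59,0,0.7,0,0,0],[0.59,0,0.7,0,0,0]],
])

```text
time: 5.92
position: [0.5387, 0.2256, 0.1217]
tool_rot: [0.001, 0.78, 0.626, 0.001]
contact_force: [0.0, -0.3, 0.1]
gripper_width: 0.51
grasp_force: 0.0
```

```bash
python3 -c "
from h import *
goal([.536,.2255,.029],77.5)
p,d,c,T=snap('wrist','w3.png')"
```

```text
t 5.92 shift [-0.009 -0.036  1.159] turn [ 0.002 -0.001  0.001]
```

View pics/w3.png

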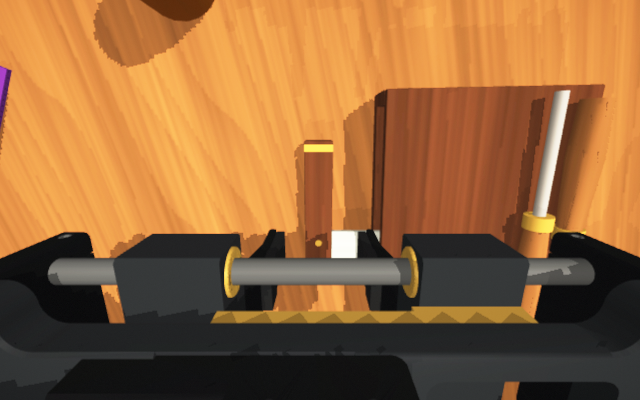

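The stock (columns 304–332, row 200) sits centred between the fingers (276–365), so I descend.

>>> jog_arm([
  [[0,-0.035,0.5,0,0,0],[0,-0.035,0.8,0,0,0],[0,-0.035,0.8,0,0,0]],
])

```text
time: 6.22
position: [0.5313, 0.2253, 0.0518]
tool_rot: [-0.001, 0.779, 0.626, -0.003]
contact_force: [-1.3, -0.5, -1.9]
gripper_width: 0.497
grasp_force: 0.0
```

>>> jog_arm([
  [[0,0,0.2,0,0,0],[0,0,0.36,0,0,0],[0,0,0.36,0,0,0],[0,0,0.36,0,0,0]],
])

```text
time: 6.55
position: [0.5346, 0.2267, 0.0273]
tool_rot: [-0.0, 0.779, 0.627, -0.0]
contact_force: [0.2, 0.3, 0.2]
gripper_width: 0.502
grasp_force: 0.0
```

>>> jog_arm([
  [[0,0,0,0,0,0],[0,0,0,0,0,0],[0,0,0,0,0,0],[0,0,0,0,0,0],[0,0,0,0,0,0],[0,0,0,0,0,0]],
], gripper=-1, force=25)

```text
time: 7.05
position: [0.5353, 0.2272, 0.0277]
tool_rot: [0.0, 0.779, 0.627, 0.001]
contact_force: [-0.5, 0.2, 3.5]
gripper_width: 0.272
grasp_force: 25.0
```

>>> jog_arm([
  [[0,0,-0.06,0,0,0],[0,-0.2,-0.06,0,0,0],[0,-0.4,-0.06,0,0,0],[0,-0.6,-0.06,0,0,0],[0,-0.8,-0.06,0,0,0],[0,-1,-0.06,0,0,0]],
])

```text
time: 7.55
position: [0.4548, 0.2441, 0.0311]
tool_rot: [-0.0, 0.779, 0.627, -0.001]
contact_force: [-0.5, 0.0, -0.7]
gripper_width: 0.275
grasp_force: 25.0
```

>>> jog_arm([
  [[0,-0.2,0,0,0,0],[0,-0.4,0,0,0,0],[0,-0.6,0,0,0,0],[0,-0.8,0,0,0,0],[0,-1,0,0,0,0],[0,-1,0,0,0,0],[0,-1,0,0,0,0]],
])

```text
time: 8.13
position: [0.3774, 0.2613, 0.0313]
tool_rot: [-0.0, 0.779, 0.627, -0.0]
contact_force: [1.2, 0.7, -1.5]
gripper_width: 0.275
grasp_force: 25.0
```

```bash
python3 - <<'E'
from h import *
s=bot.get_state(); print(s["contact_force"],s["wrist_torque"],s["position"])
p,d,c,T=snap('scene','s2.png'); cv2.imwrite("pics/s2c.png",cv2.resize(cv2.cvtColor(p[100:300,140:460],cv2.COLOR_RGB2BGR),None,fx=2,fy=2))
E
```

```text
[ 1.17398348  0.65572472 -1.53140055] [ 0.05389497 -0.02208074  0.02269621] [0.37736117 0.2612866  0.03130912]
```

View pics/s2c.png

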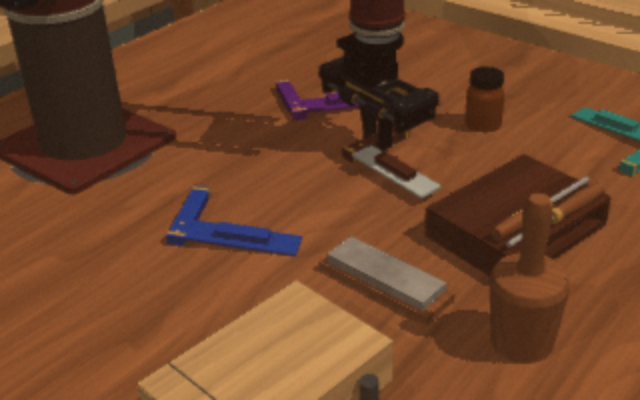

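The square is drawn clear of the rack: the blade with its grip is at (395,170) and the stock is between the fingers. I lower it and release.

>>> jog_arm([
  [[0,0,0.03,0,0,0],[0,0,0.05,0,0,0],[0,0,0.05,0,0,0]],
])

```text
time: 8.43
position: [0.3792, 0.2613, 0.0277]
tool_rot: [0.0, 0.779, 0.627, 0.0]
contact_force: [1.4, -0.0, 0.5]
gripper_width: 0.274
grasp_force: 25.0
```

>>> jog_arm([
  [[0,0,0,0,0,0],[0,0,0,0,0,0],[0,0,0,0,0,0],[0,0,0,0,0,0],[0,0,0,0,0,0],[0,0,0,0,0,0]],
], gripper=0.0)

```text
time: 8.93
position: [0.3782, 0.2613, 0.0275]
tool_rot: [0.0, 0.779, 0.627, -0.0]
contact_force: [-0.1, -0.2, 0.1]
gripper_width: 0.494
grasp_force: 0.0
```

>>> jog_arm([
  [[0,0,-0.2,0,0,0],[0,0,-0.5,0,0,0],[0,0,-1,0,0,0],[0,0,-1,0,0,0],[0,0,-1,0,0,0]],
])

```text
time: 9.35
position: [0.3803, 0.2623, 0.1103]
tool_rot: [0.001, 0.779, 0.627, 0.003]
contact_force: [-0.6, -0.3, -1.3]
gripper_width: 0.498
grasp_force: 0.0
```

>>> jog_arm([
  [[-0.6,1,-1,0,0,-1],[-0.6,1,-1,0,0,-1],[-0.6,1,-1,0,0,-1],[-0.6,1,-1,0,0,-1],[-0.6,1,-1,0,0,-1],[-0.6,1,-1,0,0,-1],[-0.6,1,-1,0,0,-1],[-0.6,1,-1,0,0,-1],[-0.6,1,-1,0,0,-1],[-0.6,1,-1,0,0,-1],[-0.6,1,-1,0,0,-1],[-0.6,1,-1,0,0,-1]],
])

```text
time: 10.35
position: [0.4451, 0.197, 0.1858]
tool_rot: [-0.001, 0.142, 0.99, -0.001]
contact_force: [-0.3, 0.5, -0.4]
gripper_width: 0.501
grasp_force: 0.0
```

>>> jog_arm([
  [[0,0,0,0,0,-0.05],[0,0,0,0,0,-0.05],[0,0,0,0,0,-0.05]],
])

```text
time: 10.6
position: [0.4454, 0.1971, 0.1863]
tool_rot: [-0.001, 0.108, 0.994, -0.0]
contact_force: [-0.7, -0.4, -0.2]
gripper_width: 0.5
grasp_force: 0.0
```

```bash
python3 - <<'E'
from h import *
p,d,c,T=snap("wrist","w4.png"); X=cloud(d,c,T); np.savez("w4",p=p,X=X)
places("wrist",T,["stock_corner","stock_end","square","grip","blade_tip"])
for k in("square","grip"):
  for r in bot.regions_of("wrist",k)[:3]:
    m=r["pixels"]&(d>0); P=X[m]; v,u=np.nonzero(m)
    print(k,r["score"],m.sum(),u.min(),u.max(),v.min(),v.max(),P.mean(0),np.percentile(P[:,2],[5,50,95]),cv2.minAreaRect((P[:,:2]*1000).astype(np.float32)))
goal([.45,.21,.2],167.5)
E
```

```text
wrist stock_corner 0.8 [ 0.3214 -0.0942  0.0076]
wrist stock_corner 0.76 [0.3747 0.2038 0.0084]
wrist stock_corner 0.58 [ 0.4711  0.4237 -0.0013]
wrist stock_end 0.64 [0.3974 0.3149 0.0037]
wrist stock_end 0.56 [0.2625 0.0133 0.0048]
wrist square 0.87 [0.3808 0.2167 0.0112]
wrist grip 0.74 [0.4582 0.2015 0.018 ]
wrist grip 0.64 [ 0.3725 -0.0404  0.0107]
wrist blade_tip 0.97 [ 0.4479 -0.0018  0.0035]
wrist blade_tip 0.82 [0.5292 0.1853 0.0024]
wrist blade_tip 0.74 [0.4497 0.1824 0.0072]
square 0.88 641 445 497 0 21 [0.30073904 0.38294193 0.00476272] [0.00199336 0.00489581 0.00700904] ((302.0702819824219, 379.03619384765625), (53.56830978393555, 17.824867248535156), 79.11470794677734)
square 0.76 451 612 639 236 257 [0.58576199 0.53621685 0.00889367] [0.00178158 0.0046778  0.00661162] ((509.7752380371094, 425.9215087890625), (319.6522216796875, 22.593231201171875), 56.462364196777344)
square 0.69 9172 5 163 35 233 [ 0.3332714  -0.03805792  0.01398298] [0.0044023  0.0153384  0.02246431] ((344.75640869140625, -17.089813232421875), (185.87266540527344, 131.07186889648438), 28.312692642211914)
grip 0.84 645 445 497 0 21 [0.3006893  0.38295215 0.00476952] [0.00216191 0.0048895  0.0070084 ] ((302.2962951660156, 378.9996337890625), (53.56832504272461, 18.242565155029297), 79.15753936767578)
grip 0.71 7317 308 424 106 257 [0.42208392 0.2244567  0.0146513 ] [0.00500498 0.01582575 0.02277629] ((452.6457214355469, 242.39242553710938), (118.44026947021484, 174.3813018798828), 77.4052734375)
grip 0.69 9380 4 163 36 232 [ 0.33295898 -0.03792292  0.01378159] [0.00406171 0.01525802 0.02243161] ((345.57257080078125, -18.430938720703125), (187.31936645507812, 133.4503936767578), 28.027074813842773)
t 11.0 shift [-0.014  0.166 -0.155] turn [0.    0.    0.003]
```

View pics/w4.png

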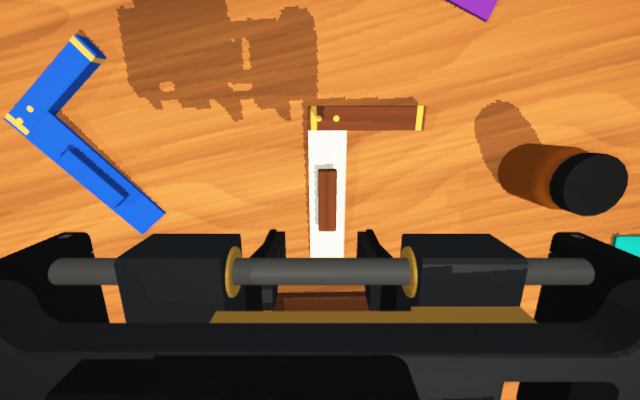

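The square rests tilted on the bare bench: stock at (310–424,105–130), grip at (318–336,168–230), with nothing near it. I fit the grip pose.

```bash
cat >> h.py <<'E'
def sqR(yaw,tilt): return R.from_euler("ZY",[yaw,tilt],degrees=True)   # tilt>0: tip down
def goalR(pos,B):
    s=bot.get_state(); A=rot(s["tool_rot"])
    print("t",round(s["time"],2),"shift",np.round(A.inv().apply(np.array(pos)-s["position"])/.08,3),"turn",np.round((A.inv()*B).as_rotvec()/(np.pi/2),3))
FL=R.from_matrix(np.diag([-1.,1,-1]))  # tool axes in square axes
E
python3 - <<'E'
from h import *
f=np.load("w4.npz"); X=f["X"]; p=f["p"].astype(int)
ex=np.array([np.cos(np.radians(-12.5)),np.sin(np.radians(-12.5))]); ey=np.array([-ex[1],ex[0]])
W=X[160:236,312:342]; C=p[160:236,312:342]
m=(C[...,2]<90)&(W[...,2]>.017)&(W[...,2]<.028); Q=W[m]
r=cv2.minAreaRect((Q[:,:2]*1000).astype(np.float32)); print("grip",m.sum(),r,Q[:,2].min(),Q[:,2].max())
# blade edges
L=[];Rr=[];G=[]
for v in range(136,228):
    w=np.flatnonzero(p[v,295:360].min(1)>170)+295
    if len(w): L.append(X[v,w[0]]);Rr.append(X[v,w[-1]])
for E in(np.array(L),np.array(Rr)):
    a=np.polyfit(E[:,0],E[:,1],1); r=E[:,1]-np.polyval(a,E[:,0]); k=abs(r)<.0015; a=np.polyfit(E[k,0],E[k,1],1); print("edge yaw",np.degrees(np.arctan(a[0])),k.sum(),"y@.44",np.polyval(a,.44))
S=X[106:130,310:424]; S=S[(S[...,2]>.012)&(S[...,2]<.02)]; print("stock",cv2.minAreaRect((S[:,:2]*1000).astype(np.float32)),S[:,2].mean())
E
```

```text
grip 1062 ((455.4287109375, 202.0330047607422), (19.060163497924805, 69.0488052368164), 77.5587158203125) 0.017297299160041413 0.026068298049991667
edge yaw -12.039478593622134 91 y@.44 0.18541932995834406
edge yaw -12.758912932605966 92 y@.44 0.22613405747824578
stock ((379.06280517578125, 260.6012878417969), (117.00602722167969, 22.7814998626709), 77.5450668334961) 0.0167833912663166
```

```bash
python3 - <<'E'
from h import *
S=sqR(-12.45,4.57); t=np.array([.3820,.2185,.012])+S.apply([.060,0,.0305]); print(t)
goalR(t+S.apply([0,0,.06]),S*FL); goalR(t,S*FL)
E
```

```text
[0.4427758  0.20508196 0.03762241]
t 11.0 shift [0.002 0.086 1.127] turn [-0.     0.051  0.002]
t 11.0 shift [0.062 0.086 1.874] turn [-0.     0.051  0.002]
```

>>> jog_arm([
  [[0,0.086,0.5,0,0.051,0],[0,0.086,1,0,0.051,0],[0,0.086,1,0,0.051,0],[0,0.086,1,0,0.051,0],[0,0.086,1,0,0.051,0]],
])

```text
time: 11.42
position: [0.4481, 0.2042, 0.1088]
tool_rot: [-0.039, 0.106, 0.994, 0.004]
contact_force: [-0.6, 0.4, 0.1]
gripper_width: 0.502
grasp_force: 0.0
```

```bash
python3 - <<'E'
from h import *
S=sqR(-12.45,4.57); t=np.array([.3820,.2185,.012])+S.apply([.060,0,.0305]); goalR(t,S*FL)
E
```

```text
t 11.42 shift [-0.003 -0.003  0.892] turn [0.    0.    0.003]
```

>>> jog_arm([
  [[0,0,0.4,0,0,0],[0,0,0.7,0,0,0],[0,0,0.85,0,0,0],[0,0,0.89,0,0,0],[0,0,0.89,0,0,0],[0,0,0.89,0,0,0]],
])

```text
time: 11.92
position: [0.4435, 0.2056, 0.0384]
tool_rot: [-0.038, 0.106, 0.994, 0.005]
contact_force: [0.7, -0.3, -0.1]
gripper_width: 0.502
grasp_force: 0.0
```

>>> jog_arm([
  [[0,0,0,0,0,0],[0,0,0,0,0,0],[0,0,0,0,0,0],[0,0,0,0,0,0],[0,0,0,0,0,0],[0,0,0,0,0,0],[0,0,0,0,0,0]],
], gripper=-1, force=30)

```text
time: 12.5
position: [0.4423, 0.2052, 0.037]
tool_rot: [-0.04, 0.106, 0.994, 0.004]
contact_force: [0.4, -1.0, 4.3]
gripper_width: 0.224
grasp_force: 30.0
```

>>> jog_arm([
  [[0,0,-0.2,0,0,0],[0,0,-0.5,0,0,0],[0,0,-0.8,0,-0.02,0],[0,0,-1,0,-0.051,0],[0,0,-1,0,-0.051,0],[0,0,-1,0,-0.051,0]],
])

```text
time: 13.0
position: [0.4481, 0.2041, 0.1166]
tool_rot: [0.0, 0.106, 0.994, 0.0]
contact_force: [0.3, -0.3, -2.3]
gripper_width: 0.225
grasp_force: 30.0
```

>>> jog_arm([
  [[0,0,-0.3,0,0,-0.068],[0,-0.3,-0.6,0,0,-0.068],[0,-0.6,-0.8,0,0,-0.068],[0,-0.9,-0.8,0,0,-0.068],[0,-1,-0.8,0,0,-0.068],[0,-1,-0.8,0,0,-0.068]],
])

```text
time: 13.5
position: [0.4302, 0.1243, 0.1785]
tool_rot: [-0.002, 0.054, 0.999, -0.0]
contact_force: [-0.4, 1.2, -1.4]
gripper_width: 0.227
grasp_force: 30.0
```

```bash
python3 - <<'E'
from h import *
s=bot.get_state(); print(s["contact_force"],s["wrist_torque"])
S=sqR(-6.3,0); t=np.array([.5158,-.2711,.06])+S.apply([.060-.03,0,.0305+.09]); goalR(t,S*FL)
p,d,c,T=snap("wrist","w5.png"); np.savez("w5",p=p,X=cloud(d,c,T),T=T,tcp=s["position"])
E
```

```text
[-0.39764029  1.21370735 -1.42021026] [ 0.12948689 -0.11821879  0.00081316]
t 13.5 shift [-1.976 -4.797 -0.029] turn [-0.    -0.002  0.001]
```

View pics/w5.png

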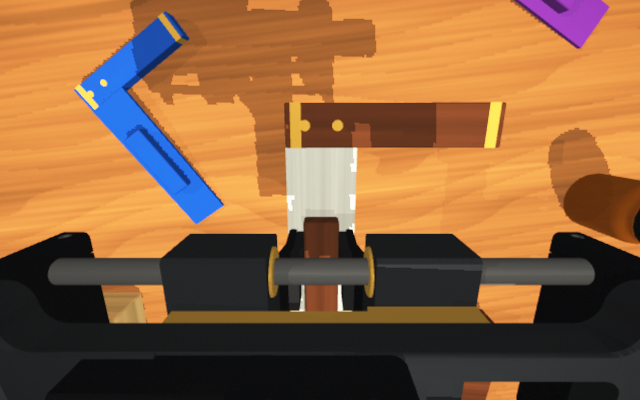

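The grip is held, with the stock in view at (287–505,103–147) and the blade at (287–356,150–235). I measure the square's pose in the hand from the depth while moving to the blank.

```bash
cat > hold.py <<'E'
from h import *
def hold(p,X,s,zlo=.01,zhi=.06):
    A=rot(s["tool_rot"]); Y=A.inv().apply((X-s["position"]).reshape(-1,3)).reshape(X.shape)
    # square axes via FL: (-x, y, -z)
    Y=Y*[-1,1,-1]
    W=Y[100:232,280:510]; m=(W[...,2]<-.02)&(W[...,2]>-.05)
    Q=W[m]; st=Q[(Q[:,0]<-.063)]; bl=Q[(Q[:,0]>-.055)&(abs(Q[:,1])<.035)]
    for n,q in(("stock",st),("blade",bl)):
        pl=np.linalg.lstsq(np.c_[q[:,:2],np.ones(len(q))],q[:,2],rcond=None)[0]
        print(n,len(q),"slopes deg",np.round(np.degrees(pl[:2]),2),"z",q[:,2].mean().round(4),"x",np.percentile(q[:,0],[0.5,99.5]).round(4),"y",np.percentile(q[:,1],[0.5,99.5]).round(4))
    print("stock rect",cv2.minAreaRect((st[:,:2]*1000).astype(np.float32)))
    return Y
E
python3 - <<'E'
from hold import *
f=np.load("w5.npz"); s=bot.get_state(); hold(f["p"],f["X"],s)
E
```

```text
stock 8329 slopes deg [ 0.32 -0.03] z -0.0261 x [-0.083  -0.0634] y [-0.0198  0.0983]
blade 4761 slopes deg [0.65 0.  ] z -0.026 x [-0.0547 -0.0104] y [-0.0204  0.0192]
stock rect ((-73.13033294677734, 39.55805206298828), (20.257781982421875, 120.22576141357422), 0.19632898271083832)
```

>>> jog_arm([
  [[-0.4,-1,0,0,0,0],[-0.4,-1,0,0,0,0],[-0.4,-1,0,0,0,0]],
])

```text
time: 13.8
position: [0.456, 0.0389, 0.1794]
tool_rot: [-0.0, 0.054, 0.999, -0.001]
contact_force: [-0.4, 1.0, -1.0]
gripper_width: 0.225
grasp_force: 30.0
```

>>> jog_arm([
  [[-0.4,-1,0,0,0,0],[-0.4,-1,0,0,0,0],[-0.4,-1,0,0,0,0]],
])

```text
time: 14.05
position: [0.4796, -0.0445, 0.1795]
tool_rot: [-0.0, 0.055, 0.999, -0.001]
contact_force: [-0.8, 0.0, -0.8]
gripper_width: 0.227
grasp_force: 30.0
```

>>> jog_arm([
  [[-0.4,-1,0,0,0,0],[-0.4,-1,0,0,0,0],[-0.4,-1,0,0,0,0]],
])

```text
time: 14.3
position: [0.503, -0.1277, 0.1794]
tool_rot: [0.0, 0.055, 0.999, -0.001]
contact_force: [-1.1, 0.1, -2.3]
gripper_width: 0.225
grasp_force: 30.0
```

>>> jog_arm([
  [[-0.4,-1,0,0,0,0],[-0.4,-1,0,0,0,0],[-0.4,-1,0,0,0,0],[-0.4,-1,0,0,0,0]],
])

```text
time: 14.63
position: [0.525, -0.2069, 0.1786]
tool_rot: [-0.001, 0.055, 0.999, 0.001]
contact_force: [-0.3, 0.9, -1.9]
gripper_width: 0.224
grasp_force: 30.0
```

```bash
python3 - <<'E'
from hold import *
s=bot.get_state(); p,d,c,T=snap("wrist","w6.png"); X=cloud(d,c,T); np.savez("w6",p=p,X=X); hold(p,X,s)
S=sqR(-6.3,0); t=np.array([.5158,-.2711,.06])+S.apply([.060-.03,0,.0305+.09]); goalR(t,S*FL)
E
```

```text
stock 8300 slopes deg [0.21 0.  ] z -0.0261 x [-0.0829 -0.0633] y [-0.0189  0.0993]
blade 4767 slopes deg [0.59 0.07] z -0.026 x [-0.0546 -0.0103] y [-0.0194  0.0202]
stock rect ((-73.11438751220703, 40.651344299316406), (20.08234977722168, 120.53878021240234), 0.2149827778339386)
t 14.68 shift [-0.355 -0.828 -0.027] turn [ 0.001 -0.002  0.001]
```

View pics/w6.png

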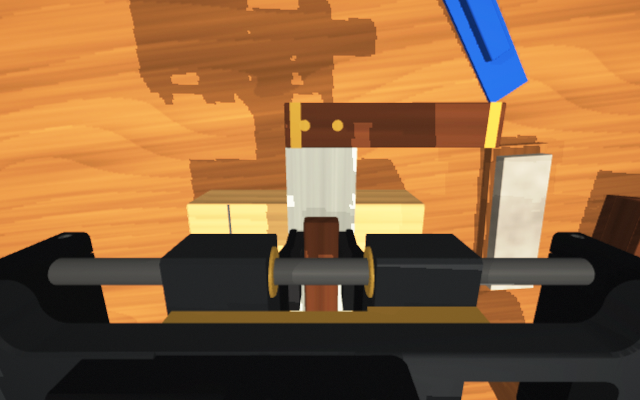

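The line is visible at (230,205–235) and the blade's outer edge at column 287. I move over and partway down.

>>> jog_arm([
  [[-0.35,-0.82,0,0,0,0],[-0.35,-0.82,0.2,0,0,0],[-0.35,-0.82,0.5,0,0,0],[-0.35,-0.82,0.8,0,0,0],[-0.35,-0.82,0.8,0,0,0],[-0.35,-0.82,0.8,0,0,0]],
])

```text
time: 15.18
position: [0.5442, -0.2715, 0.1141]
tool_rot: [-0.002, 0.052, 0.999, 0.002]
contact_force: [-0.2, -0.1, -1.3]
gripper_width: 0.226
grasp_force: 30.0
```

```bash
python3 - <<'E'
from hold import *
s=bot.get_state(); p,d,c,T=snap("wrist","w7.png"); X=cloud(d,c,T); Y=hold(p,X,s); np.savez("w7",p=p,X=X,Y=Y)
print(s["position"],s["contact_force"])
S=sqR(-6.3,0); t=np.array([.5158,-.2711,.06])+S.apply([.060,0,.0305]); goalR(t,S*FL)
E
```

```text
stock 8293 slopes deg [0.37 0.  ] z -0.0261 x [-0.0829 -0.0633] y [-0.0188  0.0992]
blade 4768 slopes deg [0.5  0.04] z -0.0261 x [-0.0546 -0.0101] y [-0.0194  0.0202]
stock rect ((-73.11751556396484, 40.52288818359375), (20.06185531616211, 120.37671661376953), 0.22885309159755707)
[ 0.54423312 -0.27145532  0.11410017] [-0.20565605 -0.07052058 -1.30486394]
t 15.23 shift [-0.379 -0.026  0.321] turn [ 0.001 -0.001  0.003]
```

View pics/w7.png

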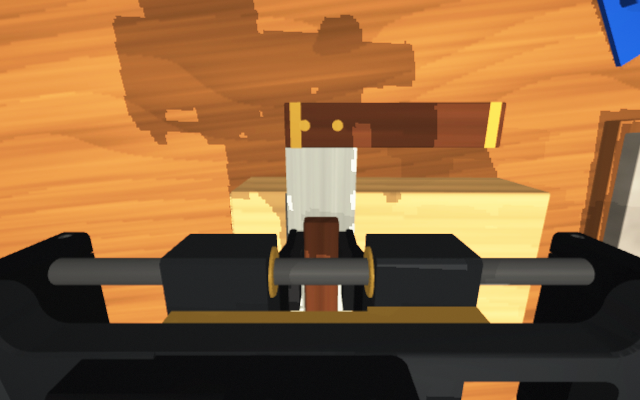

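```bash
python3 - <<'E'
from h import *
f=np.load("w6.npz"); p=f["p"].astype(int).sum(2); X=f["X"]; L=[]
for v in range(207,231):
    r=np.arange(222,240); b=np.maximum(0,np.median(p[v,r])-40-p[v,r])
    if b.sum()>0: L.append((b[:,None]*X[v,r]).sum(0)/b.sum())
L=np.array(L); a=[-.11045,0]; print(len(L),L.mean(0),"dev from w1 line (mm):",1000*(L[:,1]-(-.30005-.11045*(L[:,0]-.596))).round(4))
f=np.load("w7.npz"); X=f["X"]; Y=f["Y"]; E=[]
for u in list(range(238,276,3))+list(range(364,540,3)):
    z=X[175:232,u,2]; i=np.flatnonzero((z>.057)&(z<.064))
    if len(i): E.append(np.r_[X[175+i[0],u],Y[175+i[0],u]])
E=np.array(E); b=np.polyfit(E[:,4],E[:,3],1); r=E[:,3]-np.polyval(b,E[:,4]); k=abs(r)<.0015; b=np.polyfit(E[k,4],E[k,3],1)
print("face in hand frame: angle",np.degrees(np.arctan(b[0])),"x@y0",b[1],"x@y100",b[1]+.1*b[0],k.sum(),np.std(r[k]))
b=np.polyfit(E[k,1],E[k,0],1);print("world x@-.2204",np.polyval(b,-.2204))
p=f["p"].astype(int)
for v in (205,210,215,220,225): print(v,p[v,268:296].sum(1))
E
```

```text
24 [ 0.52871775 -0.29268322  0.06020101] dev from w1 line (mm): [-0.1  0.2 -0.4 -0.3 -0.1  0.1  0.1  0.2 -0.2 -0.  -0.  -0.2  0.  -0.3
  0.1  0.  -0.1 -0.1 -0.3 -0.1 -0.1  0.1 -0.  -0.1]
face in hand frame: angle 0.26813449088158325 x@y0 -0.027205530313845965 x@y100 -0.026737543927010377 72 0.00022239279471397184
world x@-.2204 0.5222079660927361
205 [637 557 491 491 490 491 490 491 490 492 492 491 491 492 493 491 492 371
 241 516 703 740 745 744 674 590 602 602]
210 [614 614 614 615 527 455 455 456 456 456 456 454 455 460 457 460 458 364
 248 491 588 590 592 696 718 654 604 605]
215 [647 648 649 647 648 648 647 650 612 534 509 509 507 508 508 510 508 423
 277 437 572 593 587 587 585 590 601 607]
220 [642 641 642 641 642 642 641 641 642 643 641 643 566 498 498 499 496 456
 306 361 551 594 589 586 589 590 603 605]
225 [637 636 636 636 637 636 636 636 636 636 636 636 557 490 490 489 491 448
 304 334 546 597 595 589 587 589 597 605]
```

>>> jog_arm([
  [[0,-0.03,0.1,0,0.005,0.004],[-0.1,-0.03,0.2,0,0.005,0.004],[-0.2,-0.03,0.27,0,0.005,0.004],[-0.3,-0.03,0.27,0,0.005,0.004],[-0.3,-0.03,0.27,0,0.005,0.004],[-0.3,-0.03,0.27,0,0.005,0.004],[-0.3,-0.03,0.27,0,0.005,0.004]],
])

```text
time: 15.82
position: [0.5694, -0.2793, 0.0953]
tool_rot: [-0.004, 0.056, 0.998, 0.0]
contact_force: [0.2, 1.0, -0.8]
gripper_width: 0.227
grasp_force: 30.0
```

```bash
cat > chk.py <<'E'
from hold import *
import sys
s=bot.get_state(); p,d,c,T=snap("wrist",sys.argv[1]); X=cloud(d,c,T); Y=hold(p,X,s); q=p.astype(int).sum(2)
print(s["position"],s["contact_force"],s["wrist_torque"])
for v in (190,200,210,220,228): print(v,q[v,278:294])
E=[]
for u in range(364,540,3):
    z=X[150:232,u,2]; i=np.flatnonzero((z>.057)&(z<.0615))
    if len(i): E.append(Y[150+i[0],u])
E=np.array(E)
if len(E)>5:
    b=np.polyfit(E[:,1],E[:,0],1); print("face",np.degrees(np.arctan(b[0])),b[1],len(E))
st=Y[100:150,285:510]; I=[]
for u in range(362,490,3):
    z=Y[100:215,u,2]; i=np.flatnonzero((z<-.024)&(z>-.028)&(Y[100:215,u,0]<-.05))
    if len(i): I.append(Y[100+i[-1],u])
I=np.array(I); b=np.polyfit(I[:,1],I[:,0],1); print("stock inner",np.degrees(np.arctan(b[0])),b[1],len(I))
S=sqR(-6.3,0); t=np.array([.5158,-.2711,.06])+S.apply([.060,0,.030]); goalR(t,S*FL)
E
python3 chk.py w8.png
```

```text
stock 8300 slopes deg [0.28 0.02] z -0.0261 x [-0.0829 -0.0633] y [-0.0188  0.0993]
blade 6936 slopes deg [-1.84 -6.26] z -0.0291 x [-0.0546 -0.0066] y [-0.0247  0.0347]
stock rect ((-73.11093139648438, 40.47992706298828), (20.11249542236328, 120.00858306884766), 0.25342485308647156)
[ 0.56940839 -0.27933692  0.09526216] [ 0.18457297  0.97005215 -0.79315765] [ 0.06646527 -0.22324679 -0.00883658]
190 [495 495 495 495 495 493 495 495 532 577 587 585 580 579 578 586]
200 [497 495 495 496 495 499 495 495 556 724 744 744 742 742 705 620]
210 [485 486 486 485 487 487 486 487 487 546 581 586 582 579 576 582]
220 [510 511 510 508 511 508 511 509 510 545 578 586 581 577 577 581]
228 [504 505 505 503 503 503 502 503 504 520 575 588 584 529 501 502]
face -0.06493980096741298 -0.05323653645269966 59
stock inner 0.04419768417491406 -0.05957456087827377 43
t 15.87 shift [-0.076  0.029  0.064] turn [-0.    -0.005 -0.002]
```

>>> jog_arm([
  [[0,0.025,0,0,0,0],[0,0.025,0,0,0,0],[0,0.025,0,0,0,0],[0,0.025,0,0,0,0],[0,0.025,0,0,0,0],[0,0.025,0,0,0,0]],
])

```text
time: 16.37
position: [0.5693, -0.2773, 0.0948]
tool_rot: [-0.004, 0.056, 0.998, 0.0]
contact_force: [0.3, 0.5, -0.8]
gripper_width: 0.228
grasp_force: 30.0
```

```bash
python3 chk.py w9.png
```

```text
stock 8298 slopes deg [0.18 0.  ] z -0.0261 x [-0.0829 -0.0633] y [-0.0189  0.0994]
blade 6946 slopes deg [-1.53 -6.17] z -0.029 x [-0.0546 -0.0068] y [-0.0246  0.0347]
stock rect ((-73.09828186035156, 40.62364959716797), (20.09872817993164, 120.63961791992188), 0.2321748286485672)
[ 0.56930217 -0.27732452  0.09475652] [ 0.2544005   0.48905502 -0.80148347] [ 0.11538043 -0.18096212  0.02136038]
190 [500 500 498 498 616 642 642 546 421 541 588 585 583 581 579 585]
200 [498 496 496 495 496 496 495 495 430 709 746 744 742 742 669 585]
210 [485 485 484 482 483 483 484 484 402 458 561 583 580 579 575 584]
220 [513 513 513 512 511 513 512 514 469 422 539 586 581 578 578 584]
228 [510 510 510 509 509 507 507 510 509 395 523 588 584 530 503 500]
face -0.20515077329577258 -0.05266876284611059 59
stock inner 0.03634081216606613 -0.05957147176817599 43
t 16.42 shift [-0.077  0.004  0.058] turn [-0.    -0.005 -0.002]
```

>>> jog_arm([
  [[0,0,0.02,0,0,0],[0,0,0.04,0,0,0],[0,0,0.052,0,0,0],[0,0,0.052,0,0,0],[0,0,0.052,0,0,0],[0,0,0.052,0,0,0]],
])

```text
time: 16.92
position: [0.5693, -0.2773, 0.0905]
tool_rot: [-0.004, 0.056, 0.998, 0.0]
contact_force: [0.4, -0.3, -1.5]
gripper_width: 0.227
grasp_force: 30.0
```

>>> jog_arm([
  [[-0.02,0,0,0,0,0],[-0.04,0,0,0,0,0],[-0.05,0,0,0,0,0],[-0.06,0,0,0,0,0],[-0.06,0,0,0,0,0],[-0.06,0,0,0,0,0]],
])

```text
time: 17.42
position: [0.5742, -0.2778, 0.0905]
tool_rot: [-0.004, 0.056, 0.998, 0.0]
contact_force: [0.7, 0.1, -2.3]
gripper_width: 0.225
grasp_force: 30.0
```

```bash
python3 chk.py w10.png
```

```text
stock 8302 slopes deg [0.26 0.02] z -0.0262 x [-0.0829 -0.0633] y [-0.0188  0.0993]
blade 7065 slopes deg [-0.39 -3.37] z -0.0276 x [-0.0546 -0.0084] y [-0.0239  0.0347]
stock rect ((-73.28052520751953, 40.48529815673828), (20.06888198852539, 120.2601318359375), 0.03928280994296074)
[ 0.57417976 -0.27780931  0.09051158] [ 0.74631154  0.13764268 -2.26687835] [ 0.08427572 -0.20573224 -0.02783812]
190 [483 485 485 483 537 558 518 337 351 539 581 583 584 577 577 587]
200 [484 485 486 486 486 486 488 336 334 711 745 743 742 670 577 584]
210 [524 523 524 527 525 526 524 435 278 428 560 583 583 578 576 582]
220 [511 509 511 511 511 511 511 469 311 353 538 586 579 577 575 581]
228 [501 503 501 501 500 500 502 499 354 287 523 588 583 529 498 501]
face 0.030962635179331108 -0.057455440851330725 59
stock inner 0.03869830640461365 -0.05957028077606318 43
t 17.47 shift [-0.016  0.004  0.006] turn [-0.    -0.005 -0.002]
```

>>> jog_arm([
  [[0,0,0.008,0,0,0],[0,0,0.008,0,0,0],[0,0,0.008,0,0,0],[0,0,0.008,0,0,0]],
])

```text
time: 17.8
position: [0.5741, -0.2779, 0.09]
tool_rot: [-0.004, 0.056, 0.998, 0.0]
contact_force: [0.8, 1.1, -0.3]
gripper_width: 0.225
grasp_force: 30.0
```

>>> jog_arm([
  [[-0.005,0,0,0,0,0],[-0.01,0,0,0,0,0],[-0.015,0,0,0,0,0],[-0.02,0,0,0,0,0],[-0.02,0,0,0,0,0],[-0.02,0,0,0,0,0]],
])

```text
time: 18.3
position: [0.5754, -0.278, 0.0899]
tool_rot: [-0.004, 0.056, 0.998, 0.0]
contact_force: [-3.6, 0.1, 2.7]
gripper_width: 0.221
grasp_force: 30.0
```

>>> jog_arm([
  [[-0.005,0,0,0,0,0],[-0.01,0,0,0,0,0],[-0.01,0,0,0,0,0],[-0.01,0,0,0,0,0]],
])

```text
time: 18.63
position: [0.5755, -0.278, 0.0899]
tool_rot: [-0.005, 0.056, 0.998, 0.0]
contact_force: [-7.3, 0.9, 4.2]
gripper_width: 0.23
grasp_force: 30.0
```

```bash
python3 chk.py w11.png
```

```text
stock 8259 slopes deg [0.89 0.  ] z -0.0268 x [-0.083  -0.0633] y [-0.019   0.0992]
blade 7082 slopes deg [ 0.1  -2.95] z -0.0277 x [-0.0546 -0.0085] y [-0.0239  0.0347]
stock rect ((-73.16134643554688, 40.45554733276367), (20.30872917175293, 120.5540771484375), 0.2514054775238037)
[ 0.57553132 -0.27797686  0.08992011] [-7.34177192  0.86903711  4.24862425] [0.24368758 0.91000242 0.08122333]
190 [487 487 491 488 487 489 408 269 357 539 585 584 581 579 581 590]
200 [482 484 485 485 486 484 485 374 397 712 744 743 742 668 577 585]
210 [523 523 522 522 522 525 524 393 242 507 586 583 583 578 576 582]
220 [515 515 513 511 512 512 512 469 311 353 538 586 580 576 577 580]
228 [500 501 501 501 502 500 501 498 342 282 522 588 583 529 498 501]
face 0.04376473424481887 -0.0575347954575649 59
stock inner 0.07563057567561925 -0.05967035493037553 43
t 18.68 shift [ 0.002  0.003 -0.001] turn [ 0.    -0.006 -0.002]
```

>>> jog_arm([
  [[0,0,0.002,0,0.004,0],[0,0,0.004,0,0.004,0],[0,0,0.004,0,0.004,0],[0,0,0.004,0,0.004,0]],
])

```text
time: 19.02
position: [0.5757, -0.278, 0.0899]
tool_rot: [-0.008, 0.056, 0.998, 0.001]
contact_force: [-8.1, 2.0, 6.0]
gripper_width: 0.226
grasp_force: 30.0
```

>>> jog_arm([
  [[0,0,0,0,0,0],[0,0,0,0,0,0],[0,0,0,0,0,0],[0,0,0,0,0,0],[0,0,0,0,0,0],[0,0,0,0,0,0]],
], gripper=-0.2)

```text
time: 19.52
position: [0.5766, -0.2781, 0.0895]
tool_rot: [-0.007, 0.056, 0.998, 0.0]
contact_force: [-0.3, 0.8, 0.5]
gripper_width: 0.393
grasp_force: 0.2
```

```bash
python3 chk.py w12.png
```

```text
stock 8735 slopes deg [0.92 0.01] z -0.0267 x [-0.084  -0.0633] y [-0.0189  0.0993]
blade 7036 slopes deg [ 0.28 -2.89] z -0.0274 x [-0.0546 -0.0089] y [-0.0238  0.0347]
stock rect ((-73.82644653320312, 40.40216827392578), (21.239675521850586, 120.34319305419922), 0.06232842803001404)
[ 0.57663027 -0.27811559  0.08951965] [-0.31926856  0.80107117  0.49270657] [ 0.12477283 -0.1673056  -0.00078419]
190 [501 501 498 499 499 499 414 275 360 549 594 591 591 592 591 600]
200 [636 635 637 634 636 636 634 508 405 640 689 684 684 732 743 746]
210 [525 523 524 523 522 525 525 397 246 706 748 746 745 744 744 746]
220 [515 513 515 514 514 515 515 470 313 362 547 597 590 587 585 589]
228 [486 452 446 443 465 494 508 505 347 279 712 748 746 744 744 745]
face 0.041606734951141935 -0.05754593079014175 59
stock inner -0.0115130474284449 -0.06062567776893372 43
t 19.57 shift [ 0.016  0.003 -0.005] turn [-0.    -0.009 -0.002]
```

>>> jog_arm([
  [[0,0,-0.05,0,0,0],[0,0,-0.15,0,0,0],[0,0,-0.4,0,0,0],[0,0,-0.8,0,0,0],[0,0,-1,0,0,0],[0,0,-1,0,0,0]],
])

```text
time: 20.07
position: [0.5804, -0.2799, 0.176]
tool_rot: [-0.003, 0.056, 0.998, -0.002]
contact_force: [0.6, -0.2, 0.3]
gripper_width: 0.402
grasp_force: 0.0
```

>>> jog_arm([
  [[0.5,0,-0.6,0,0,0],[1,0,-1,0,0,0],[1,0,-1,0,0,0],[1,0,-1,0,0,0],[1,0,-1,0,0,0],[1,0,-1,0,0,0]],
])

```text
time: 20.57
position: [0.4992, -0.2692, 0.2502]
tool_rot: [-0.007, 0.056, 0.998, 0.001]
contact_force: [0.8, -1.1, -1.8]
gripper_width: 0.399
grasp_force: 0.0
```

```bash
python3 - <<'E'
from h import *
p,d,c,T=snap("wrist","w13.png"); X=cloud(d,c,T); np.savez("w13",p=p,X=X)
places("wrist",T,["stock_corner","stock_end","blade_tip","blade_edge","grip"])
S=sqR(-6.3,0); B=S.inv().apply((X-[.596,-.2286,0]).reshape(-1,3)).reshape(X.shape)*1000
x,y,z=B[...,0],B[...,1],B[...,2]; rgb=p.astype(int)
st=(x<-70)&(x>-115)&(y>-85)&(y<65)&(z>57)&(z<70)
v,u=np.nonzero(st); print("stock px",u.min(),u.max(),v.min(),v.max(),st.sum()); Q=B[st]
print("stock rect",cv2.minAreaRect(Q[:,:2].astype(np.float32)),"z",Q[:,2].mean(), np.percentile(Q[:,0],[1,99]),np.percentile(Q[:,1],[1,99]))
dark=(rgb.sum(2)<400)&st; Q=B[dark]; print("dark stock",dark.sum(),cv2.minAreaRect(Q[:,:2].astype(np.float32)))
pl=np.linalg.lstsq(np.c_[Q[:,:2],np.ones(len(Q))],Q[:,2],rcond=None)[0]; print("slopes",np.degrees(pl[:2]),Q[:,2].mean())
bl=(abs(x)<70)&(abs(y+51)<17)&(z>60)&(z<68); Q=B[bl&(rgb.min(2)>150)]; pl=np.linalg.lstsq(np.c_[Q[:,:2],np.ones(len(Q))],Q[:,2],rcond=None)[0]; print("blade z",len(Q),Q[:,2].mean(),np.degrees(pl[:2]))
# line and blade outer edge along rows
for xx in (-60,-40,-20,0,20,40,60,70):
    m=(abs(x-xx)<1.5)&(y>-90)&(y<-55)&(z>56)
    i=np.argsort(y[m]); yy=y[m][i]; k=rgb.sum(2)[m][i]; zz=z[m][i]
    print(xx,[(round(float(a),1),int(b),round(float(e),1)) for a,b,e in zip(yy,k,zz) if -76<a<-66][::2])
s=bot.get_state(); print(s["time"])
E
```

```text
wrist stock_corner 0.72 [ 0.5112 -0.2845  0.0554]
wrist stock_corner 0.7 [ 0.3181 -0.0937  0.0084]
wrist stock_end 0.58 [ 0.524  -0.1722  0.0502]
wrist blade_tip 0.89 [ 0.4489 -0.0013  0.0014]
wrist blade_tip 0.86 [ 0.6659 -0.2871  0.0609]
wrist blade_edge 0.71 [ 0.3876 -0.0579  0.0046]
wrist blade_edge 0.7 [ 0.5874 -0.3004  0.0585]
wrist grip 0.68 [ 0.5912 -0.2817  0.0721]
wrist grip 0.67 [ 0.3755 -0.0419  0.0098]
stock px 292 418 184 209 2563
stock rect ((-84.2552261352539, -9.898635864257812), (28.496543884277344, 149.20892333984375), 0.008715500123798847) z 63.38515669295589 [-98.29681575 -70.18624143] [-77.26969418  57.25886426]
dark stock 1819 ((-87.04339599609375, -7.610847473144531), (126.7654037475586, 24.21249008178711), 89.15784454345703)
slopes [ 2.21716449 -0.06818508] 63.70779482227755
blade z 1538 63.935328994300406 [0.03964791 0.1242501 ]
-60 [(-75.2, 596, 58.8), (-75.1, 600, 60.4), (-74.0, 603, 59.7), (-72.8, 574, 60.0), (-72.8, 594, 60.7), (-71.6, 495, 60.3), (-70.2, 698, 63.9), (-69.0, 733, 64.1), (-67.9, 732, 63.8), (-66.6, 736, 63.7), (-66.6, 736, 65.3)]
-40 [(-75.6, 639, 59.5), (-74.4, 624, 59.2), (-74.4, 640, 60.2), (-73.1, 640, 61.5), (-72.0, 502, 59.6), (-70.6, 690, 63.0), (-69.3, 736, 64.5), (-68.2, 733, 63.6), (-67.0, 736, 63.3)]
-20 [(-74.8, 624, 60.8), (-73.6, 626, 59.3), (-72.3, 474, 60.9), (-71.0, 478, 63.0), (-70.9, 477, 64.7), (-69.7, 706, 63.2), (-68.4, 734, 64.4), (-67.3, 737, 64.0), (-66.1, 741, 62.7)]
0 []
20 []
40 [(-74.8, 636, 59.5), (-73.5, 645, 59.2), (-72.2, 468, 61.0), (-70.7, 576, 63.9), (-69.5, 717, 63.5), (-69.5, 716, 64.7), (-68.2, 734, 64.0), (-66.9, 739, 64.0)]
60 [(-75.2, 623, 60.2), (-74.0, 624, 58.6), (-72.7, 562, 58.6), (-71.3, 517, 60.7), (-69.8, 702, 64.3), (-69.8, 701, 65.3), (-68.5, 734, 63.9), (-67.2, 739, 64.8)]
70 [(-75.4, 406, 60.2), (-72.7, 409, 60.2)]
20.8667
```

```bash
python3 - <<'E'
from h import *
f=np.load("w13.npz"); X=f["X"]; rgb=f["p"].astype(int).sum(2)
S=sqR(-6.3,0); B=S.inv().apply((X-[.596,-.2286,0]).reshape(-1,3)).reshape(X.shape)*1000
F=[];O=[];I=[]
for u in range(230,480):
    b=B[150:235,u]; k=rgb[150:235,u]
    i=np.flatnonzero((b[:,2]>57)&(b[:,2]<67.5)&(b[:,0]>-110))
    if not len(i): continue
    e=b[i[0]]
    if (-66<e[1]<44): O.append(e)
    elif (55<e[1]<105 and e[2]<62) or(-107<e[1]<-76 and e[2]<62): F.append(e)
    if 290<=u<=418:
        j=np.flatnonzero((b[:,2]>61.9)&(b[:,2]<67.5)&(b[:,0]<-60)); 
        if len(j) and e[1]>-20: I.append(b[j[-1]])
for n,E in(("face",F),("outer",O),("inner",I)):
    E=np.array(E); 
    if len(E)<5: print(n,len(E)); continue
    a=np.polyfit(E[:,1],E[:,0],1); r=E[:,0]-np.polyval(a,E[:,1]); k=abs(r)<1; a=np.polyfit(E[k,1],E[k,0],1); print(n,k.sum(),"deg",np.degrees(np.arctan(a[0])),"x@-60,0,44:",np.polyval(a,[-70,0,49]),"y range",E[:,1].min(),E[:,1].max(),"z",E[:,2].mean())
E
```

```text
face 69 deg -0.14030219983041867 x@-60,0,44: [-73.7829325  -73.95434431 -74.07433259] y range -106.88972084433999 103.75742775758546 z 58.80353577969104
outer 93 deg -0.02203373870423763 x@-60,0,44: [-98.12325    -98.15016929 -98.1690128 ] y range -64.94886481674138 41.798299035387494 z 61.026592774876654
inner 44 deg -0.125272979143446 x@-60,0,44: [-74.40932903 -74.56237909 -74.66951413] y range -18.527690109741272 48.914827800927746 z 63.67424599670542
```

```bash
python3 -c "
from station import bot
print(bot.close_job())"
```

```text
the job is handed in; nothing more can be done
None
```

The square lies on the blank and the job is handed in at about 21 s of the 64 s limit: the blade is flat, the stock is within about 0.2 mm of flush along its length, the blade's outer edge is within about 1 mm of the pencil line's centre, and none of my moves went near the whetstone, mallet or oil jar (their positions were not re-measured).

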